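# Pre-use check of two syringe plungers

### The arm

A 6-joint arm with a two-finger parallel gripper is mounted at the origin on a cart in front of the work surface, level with it; the furniture and walls round the work are solid. World frame = base frame: x ahead of the robot, y to its left, z up, the work surface at z = 0. Lengths are in m, angles in rad, forces in N, time in s.
With the tool pointing down it reaches from about 0.4 to 0.825 m from the base axis. Payload 7 kg.
Tool frame: the origin (TCP) lies at the very end of the fingers, on their centre line; the grasp point (between the pads) lies 19 mm behind it; z points along the fingers, y is the direction in which the jaws open and shut (so a half turn about z gives the same grasp; the last joint's range is limited). The gripper opens to 88 mm and grips with 3 to 60 N. Pads are 19 mm wide; open, the fingers measure 130 mm over their backs; the gripper's body (78 mm by 193 mm) begins 47 mm behind the grasp point.
Start: joints at [1.587, 0.359, 0.012, 0, -1.224, -0.288], TCP at [0.181, 0.65, 0.227] pointing down, gripper open.
Joint ranges: [-3.07, 3.07], [-1.43, 2.12], [-1.02, 1.25], [-3.03, 1.67], [-3.05, -0], [-3.03, 3.03]. Speed limits (rad/s): [2.39, 2.39, 3.01, 3.14, 3.14, 3.14].

### API

Orientations are given as a 3x3 rotation matrix whose columns are the frame's x, y, z axes.
In Python, from plant import arm gives the robot as it stands. The module is installed in compiled form; this text tells all that it offers.
- The arm moves only by the tool servo_tool, never from a script. Its arguments are lists of equal length, an entry for each row: "delta_pos": the shift along the tool's x, y, z in m, a list of three; "roll": the turn about the tool's z in rad; "gripper": the opening, from 0 (shut) to 1 (fully open). In form: {"delta_pos": [[x, y, z], ...], "roll": [roll, ...], "gripper": [gripper, ...]}. A call has 1 to 20 rows; each row is the pose to reach, as a shift and turn from the pose measured when the call began, along the tool's axes at that moment; what a row does not reach only later rows make up. A row lasts 1/12 s, in which the tool goes at most 41.7 mm and 7.16 degrees, less where a joint would pass 70% of its speed; a pose out of reach is approached as far as the arm can. A call with a gripper value outside its range is refused whole. The fingers move at their own pace and stop on an object; "newtons" is the grip in N (left out, the last holds). Time passes only in rows, so rows that repeat a pose let the fingers close. It gives the time, the measured TCP pose, the force and the opening at its end, in the units of the state.
- arm.sense(): the state, without advancing time (a new reading comes with each control period).
- arm.grab_frame(name): name is "scene" or "top"; returns (picture, depth): 384x512x3 uint8, red, green, blue; 384x512 float32, m along the optical axis (not along the pixel's ray), 0 where there is no reading.
- arm.camera_model(name): a dict with "K" (3x3 intrinsics, pixels), "pose" (4x4, takes a point from camera to world coordinates). Camera axes: x right, y down, z forward; pixel columns grow to the right and rows downward; lengths in m; the calibration is good to about 2 mm. A picture is of the moment at which its call begins. camera_model takes no time and is no camera call.
- arm.job_done(): hands the job in, once; it reports no verdict.
The state is a dict: "time_s": time; "joint_positions": joint angles; "qd": joint speeds; "joint_efforts": joint torques, N m; "eef_pos": TCP position; "eef_rot": TCP orientation; "force": force on the tool from outside, world axes, zero at the start; "ft_torque": the same for the moment, N m; "finger_gap": opening from 0.0 (shut) to 1.0 (fully open).
Only numpy, scipy, OpenCV 4.12 (cv2) and the standard library are available. Lean on these libraries where they do the work, as an engineer would, in place of code of your own. Each camera call takes 0.05 s, during which the arm holds its last target.

### The job

Check the two upright syringes on the bench by pushing their plungers down. One runs freely: push it fully home. The other binds part-way: push it until you feel it clearly stiffen, do not force it on, and leave it part-way down as rejected.

Things in the scene. Friction and masses are not known exactly. Their poses are not given: they have to be found in the camera images.
- thumb_a (a point): Top centre of the white thumb disc (32 mm across, 5 thick) of one of two identical upright syringes: clear barrel 31 mm across, two flat finger wings (62 x 30 mm) at its top, in a blue 90 x 90 x 14 mm base fixed to the bench. Disc top is 178 mm above the bench when fully drawn out, 138 mm (13 mm above the wings) when fully home. z points up; the plunger slides straight down.
- thumb_b (a point): Top centre of the white thumb disc (32 mm across, 5 thick) of one of two identical upright syringes: clear barrel 31 mm across, two flat finger wings (62 x 30 mm) at its top, in a blue 90 x 90 x 14 mm base fixed to the bench. Disc top is 178 mm above the bench when fully drawn out, 138 mm (13 mm above the wings) when fully home. z points up; the plunger slides straight down.
- plunger_a (a joint): Plunger under thumb_a, m pushed down: 0 drawn out, 0.040 home (hard stop). Starts at 0 to 0.006, stays where left. Slides freely at 3 to 4 N. One of the two syringes binds (not told by look or place): free to 0.015, then 1.5 N more for each mm; let go, it springs back to about 0.017; past 0.027 it counts as forced. The good one is free all the way home.
- plunger_b (a joint): Plunger under thumb_b, m pushed down: 0 drawn out, 0.040 home (hard stop). Starts at 0 to 0.006, stays where left. Slides freely at 3 to 4 N. One of the two syringes binds (not told by look or place): free to 0.015, then 1.5 N more for each mm; let go, it springs back to about 0.017; past 0.027 it counts as forced. The good one is free all the way home.
Not all that is in view belongs to the job. What is shaped like the part that bears thumb_a but orange is not meant. Leave any orange look-alike of the part that bears thumb_b alone.

How it is judged:
By the outcome, as a careful person would: the job done as asked, in the order asked, and still so for the second after the job is handed in, with the robot touching nothing.
It also fails if it takes over 29 s, if anything falls off the work surface, if the arm or the gripper's body presses on something with over 40 N, if the wrist force passes 120 N, or if a joint passes its speed limit or range.

## Working session

There is one attempt and no reset: what is moved stays moved. The work goes in short steps, Python scripts to look and compute and a tool call to move; the robot and the scene stay as the last step left them, time stands still between calls to the robot, and variables do not carry over. Pictures are saved under pics/ and viewed, and the job is handed in when it is done.

Besides the shell and the picture viewer there is one more tool, called after "Emit:" by a JSON object that holds its "api" and its "payload", one argument or row to a line. servo_tool: Moves the arm, as the interface text tells. Its arguments: {"type":"object","properties":{"delta_pos":{"type":"array"},"roll":{"type":"array"},"gripper":{"type":"array"},"newtons":{"type":"number"}},"required":["delta_pos","roll","gripper"]}

```bash
mkdir -p pics; cat > h.py <<'E'
from plant import arm
import numpy as np, cv2
def save(n,im): cv2.imwrite('pics/'+n+'.png',cv2.cvtColor(im,cv2.COLOR_RGB2BGR))
E
python3 - <<'E'
from h import *
s=arm.sense(); print(s['eef_pos'],s['eef_rot'],s['force'],s['time_s'])
for n in('scene','top'):
    im,d=arm.grab_frame(n); np.savez('pics/%s0.npz'%n,im=im,d=d); save(n+'0',im); print(arm.camera_model(n))
E
```

```text
[0.18112824 0.64971554 0.22560249] [[ 9.63253008e-01 -2.68595536e-01 -2.84644037e-04]
 [-2.68595621e-01 -9.63251483e-01 -1.72418425e-03]
 [ 1.88924401e-04  1.73727980e-03 -9.99998473e-01]] [-0.41012947  0.07641467 -0.29207454] 0.0
{'K': array([[493.71482488,   0.        , 255.44247261],
       [  0.        , 493.71482488, 193.5254305 ],
       [  0.        ,   0.        ,   1.        ]]), 'pose': array([[ 0.86361181, -0.36871972,  0.34383196,  0.09231884],
       [-0.50375685, -0.60392891,  0.61765598, -0.68373142],
       [-0.02009188, -0.7066227 , -0.70730522,  1.11779415],
       [ 0.        ,  0.        ,  0.        ,  1.        ]])}
{'K': array([[420.82592826,   0.        , 258.44919084],
       [  0.        , 420.82592826, 189.24032342],
       [  0.        ,   0.        ,   1.        ]]), 'pose': array([[ 0.01188109, -0.99625943,  0.08559194,  0.44690692],
       [-0.99992466, -0.01157344,  0.00408972,  0.19260357],
       [-0.00308383, -0.08563408, -0.99632188,  1.37470533],
       [ 0.        ,  0.        ,  0.        ,  1.        ]])}
```

View pics/scene0.png

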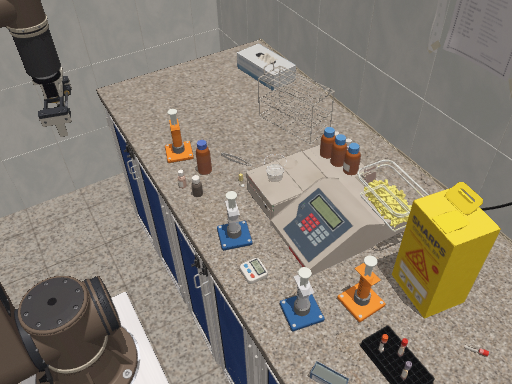

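View pics/top0.png

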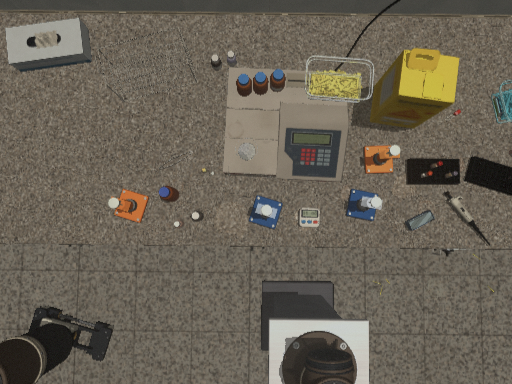

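The scene view shows two blue-based syringes, with discs at about (231,197) and (305,272). There are two orange look-alikes at about (173,114) and (370,262), and I'll leave those alone. In the top view the blue ones are at (266,211) and (370,203), and the orange ones at (115,203) and (394,151). Next I'll take close crops and measure.

```bash
cat > m.py <<'E'
from h import *
import sys
def ray(cm,u,v):
    K,P=cm['K'],cm['pose']; d=P[:3,:3]@np.linalg.inv(K)@[u,v,1]; return P[:3,3],d
def onz(cm,u,v,z):
    o,d=ray(cm,u,v); return o+d*(z-o[2])/d[2]
E
python3 - <<'E'
from m import *
crops=[]
for n,bs in(('scene',[(200,180,70,75),(270,255,70,75)]),('top',[(240,185,55,50),(340,180,55,50)])):
    f=np.load('pics/%s0.npz'%n); im,d=f['im'],f['d']; cm=arm.camera_model(n)
    hsv=cv2.cvtColor(im,cv2.COLOR_RGB2HSV)
    for (x,y,w,h) in bs:
        c=im[y:y+h,x:x+w]; crops.append(cv2.resize(c,(380,290),interpolation=cv2.INTER_NEAREST))
        # points from depth
        vv,uu=np.mgrid[y:y+h,x:x+w]; D=d[y:y+h,x:x+w]
        p=np.stack([uu,vv,np.ones_like(uu)],-1)@np.linalg.inv(cm['K']).T*D[...,None]
        W=p@cm['pose'][:3,:3].T+cm['pose'][:3,3]
        m=(W[...,2]>0.12)&(D>0)
        z=W[...,2][m]; print(n,(x,y),m.sum(),'zmax',np.sort(z)[-8:].round(4), np.histogram(z,bins=np.arange(.12,.19,.005))[0])
        t=m&(W[...,2]>0.155)&(W[...,2]<.19); print(' top mean px',uu[t].mean().round(1),vv[t].mean().round(1),'xyz',W[t].mean(0).round(4),np.median(W[t],0).round(4), 'ext',np.ptp(W[t],0).round(4))
        b=(hsv[y:y+h,x:x+w,0]>95)&(hsv[y:y+h,x:x+w,0]<125)&(hsv[y:y+h,x:x+w,1]>120)
        print(' base', [np.round(np.array(cv2.minAreaRect(np.argwhere(b)[:,::-1].astype(np.float32))[0])+[x,y],1)], onz(cm,*(np.array(cv2.minAreaRect(np.argwhere(b)[:,::-1].astype(np.float32))[0])+[x,y]),.01).round(4))
save('crops',np.vstack([np.hstack(crops[:2]),np.hstack(crops[2:])]))
E
```

```text
scene (200, 180) 259 zmax [0.1761 0.1763 0.1766 0.1767 0.1767 0.177  0.1778 0.1793] [77 44  7 11 10 11 10  4  1  5 59 20  0  0]
 top mean px 231.0 195.3 xyz [0.492  0.1702 0.1726] [0.492  0.17   0.1734] ext [0.0302 0.034  0.0243]
 base [array([234.2, 234.9])] [0.4913 0.1682 0.01  ]
scene (270, 255) 371 zmax [0.1759 0.176  0.1761 0.1761 0.1762 0.1774 0.1776 0.179 ] [129  66   7  10  11  10   7   3   0  15 100  13   0   0]
 top mean px 304.4 272.6 xyz [ 0.5181 -0.1422  0.1721] [ 0.5181 -0.1424  0.1724] ext [0.0307 0.0329 0.0217]
 base [array([301.6, 310.5])] [ 0.5187 -0.1435  0.01  ]
top (240, 185) 213 zmax [0.1782 0.1785 0.1785 0.1787 0.1788 0.1797 0.1798 0.1807] [49 66  2  0  0  0  0  0  0  2 39 54  1  0]
 top mean px 266.1 210.0 xyz [0.4908 0.175  0.1752] [0.4908 0.1753 0.1752] ext [0.0287 0.0286 0.0117]
 base [array([265.3, 211.6])] [0.4917 0.1751 0.01  ]
top (340, 180) 225 zmax [0.1768 0.1768 0.1768 0.177  0.1772 0.1781 0.1787 0.1797] [71 53  3  1  0  1  0  0  0  4 63 29  0  0]
 top mean px 375.8 201.9 xyz [ 0.5178 -0.1378  0.1737] [ 0.5175 -0.1378  0.1738] ext [0.0289 0.0292 0.011 ]
 base [array([362.1, 204.4])] [ 0.5188 -0.1385  0.01  ]
```

View pics/crops.png

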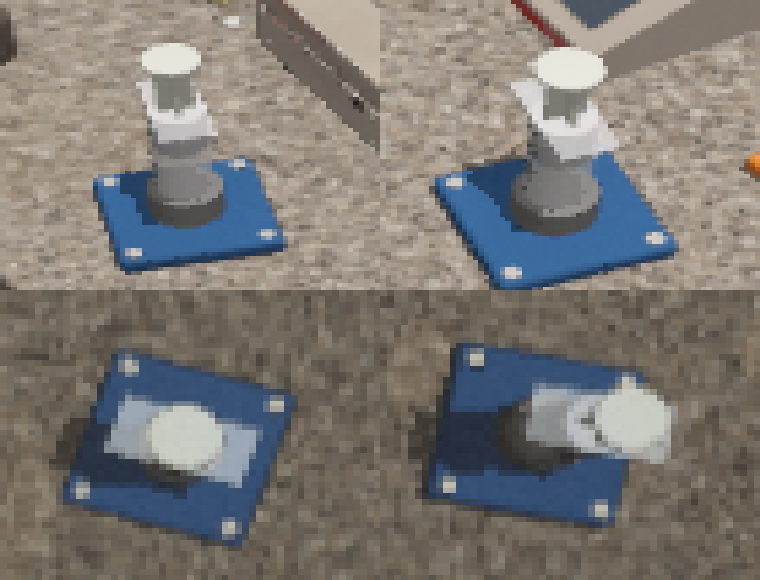

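Both discs look clear in the crop, and both syringes have blue bases. The two views agree to about 4 mm, so I average them: A at (0.491, 0.1725) and B at (0.518, -0.140). I'll shut the jaws and move above A.

Emit:
{"api": "servo_tool", "payload": {
  "delta_pos": [
    [0.03, 0.026, 0],
    [0.06, 0.053, 0],
    [0.09, 0.079, 0],
    [0.12, 0.106, 0],
    [0.15, 0.132, 0],
    [0.18, 0.159, 0],
    [0.21, 0.185, 0],
    [0.24, 0.211, 0],
    [0.27, 0.238, 0],
    [0.3, 0.264, 0],
    [0.33, 0.291, 0],
    [0.36, 0.317, 0],
    [0.39, 0.343, 0],
    [0.41, 0.361, 0],
    [0.42, 0.37, 0],
    [0.427, 0.376, 0],
    [0.427, 0.376, 0],
    [0.427, 0.376, 0]
  ],
  "roll": [0, 0, 0, 0, 0, 0, 0, 0, 0, 0, 0, 0, 0, 0, 0, 0, 0, 0],
  "gripper": [0, 0, 0, 0, 0, 0, 0, 0, 0, 0, 0, 0, 0, 0, 0, 0, 0, 0],
  "newtons": 20
}}

```text
time_s: 1.6
eef_pos: [0.4913, 0.1729, 0.2261]
eef_rot: [[0.963, -0.269, -0.001], [-0.269, -0.963, -0.002], [-0.0, 0.002, -1.0]]
force: [-0.4, 0.0, 1.2]
finger_gap: 0.004
```

Emit:
{"api": "servo_tool", "payload": {
  "delta_pos": [
    [0, 0, 0.015],
    [0, 0, 0.03],
    [0, 0, 0.042],
    [0, 0, 0.047],
    [0, 0, 0.051],
    [0, 0, 0.055],
    [0, 0, 0.058],
    [0, 0, 0.06],
    [0, 0, 0.061],
    [0, 0, 0.061]
  ],
  "roll": [0, 0, 0, 0, 0, 0, 0, 0, 0, 0],
  "gripper": [0, 0, 0, 0, 0, 0, 0, 0, 0, 0]
}}

```text
time_s: 2.43
eef_pos: [0.4916, 0.173, 0.1653]
eef_rot: [[0.963, -0.269, -0.0], [-0.269, -0.963, -0.001], [0.0, 0.001, -1.0]]
force: [-0.2, 0.3, -0.1]
finger_gap: 0.005
```

```bash
python3 - <<'E'
from h import *
s=arm.sense(); print(s['eef_pos'],s['force'],s['ft_torque'],s['time_s'])
im,d=arm.grab_frame('scene'); save('a1',cv2.resize(im[130:270,160:330],None,fx=4,fy=4))
E
```

```text
[0.49157843 0.17299729 0.1652788 ] [-0.21457706  0.3224024  -0.08648639] [-0.00644703 -0.04284133  0.01048146] 2.4333
```

View pics/a1.png

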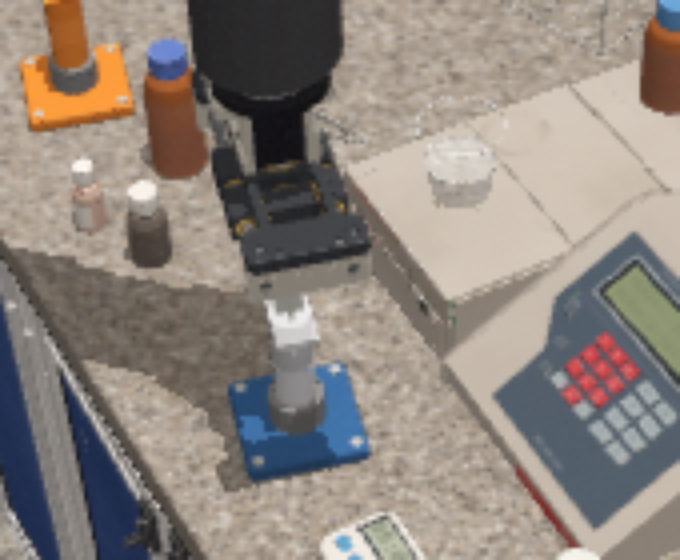

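The fingers (about (300,275) in the crop) sit over A's disc, and there is no static force. I'll creep down and read the force while moving.

Emit:
{"api": "servo_tool", "payload": {
  "delta_pos": [
    [0, 0, 0.001],
    [0, 0, 0.002],
    [0, 0, 0.003]
  ],
  "roll": [0, 0, 0],
  "gripper": [0, 0, 0]
}}

```text
time_s: 2.73
eef_pos: [0.4917, 0.1728, 0.1624]
eef_rot: [[0.963, -0.269, 0.0], [-0.269, -0.963, -0.001], [0.001, 0.001, -1.0]]
force: [-2.1, 0.9, 3.9]
finger_gap: 0.004
```

Emit:
{"api": "servo_tool", "payload": {
  "delta_pos": [
    [0, 0, 0.001],
    [0, 0, 0.002]
  ],
  "roll": [0, 0],
  "gripper": [0, 0]
}}

```text
time_s: 2.9
eef_pos: [0.4918, 0.1728, 0.1607]
eef_rot: [[0.963, -0.269, 0.001], [-0.269, -0.963, -0.001], [0.001, 0.001, -1.0]]
force: [-2.7, -0.3, 6.7]
finger_gap: 0.004
```

Emit:
{"api": "servo_tool", "payload": {
  "delta_pos": [
    [0, 0, 0.001],
    [0, 0, 0.002]
  ],
  "roll": [0, 0],
  "gripper": [0, 0]
}}

```text
time_s: 3.07
eef_pos: [0.4918, 0.1728, 0.1591]
eef_rot: [[0.963, -0.269, 0.001], [-0.269, -0.963, -0.001], [0.001, 0.001, -1.0]]
force: [-4.1, 0.2, 8.4]
finger_gap: 0.004
```

The force rises by about 1.4 N/mm, so A looks like the binding one. One more 2 mm step will confirm it, and that is still well short of 0.027.

Emit:
{"api": "servo_tool", "payload": {
  "delta_pos": [
    [0, 0, 0.001],
    [0, 0, 0.002],
    [0, 0, 0.002]
  ],
  "roll": [0, 0, 0],
  "gripper": [0, 0, 0]
}}

```text
time_s: 3.32
eef_pos: [0.4918, 0.1728, 0.1577]
eef_rot: [[0.963, -0.269, 0.001], [-0.269, -0.963, -0.001], [0.001, 0.001, -1.0]]
force: [-5.5, -0.8, 8.7]
finger_gap: 0.006
```

Emit:
{"api": "servo_tool", "payload": {
  "delta_pos": [
    [0, 0, 0.001],
    [0, 0, 0.002]
  ],
  "roll": [0, 0],
  "gripper": [0, 0]
}}

```text
time_s: 3.48
eef_pos: [0.4919, 0.1728, 0.1567]
eef_rot: [[0.963, -0.269, 0.002], [-0.269, -0.963, -0.001], [0.002, 0.0, -1.0]]
force: [-5.6, -0.2, 12.2]
finger_gap: 0.002
```

The force is 12.2 N at about 21 mm down, against 3 to 4 N when free. A has clearly stiffened, so I'm rejecting it. Lifting off and going to B.

Emit:
{"api": "servo_tool", "payload": {
  "delta_pos": [
    [0, 0, -0.005],
    [0, 0, -0.015],
    [0, 0, -0.035],
    [0, 0, -0.055],
    [0.005, 0.014, -0.07],
    [0.015, 0.041, -0.07],
    [0.025, 0.068, -0.07],
    [0.036, 0.096, -0.07],
    [0.046, 0.124, -0.07],
    [0.057, 0.152, -0.07],
    [0.067, 0.18, -0.07],
    [0.077, 0.208, -0.07],
    [0.087, 0.236, -0.07],
    [0.097, 0.262, -0.07],
    [0.104, 0.28, -0.07],
    [0.107, 0.29, -0.07],
    [0.109, 0.294, -0.07],
    [0.109, 0.294, -0.07],
    [0.109, 0.294, -0.07]
  ],
  "roll": [0, 0, 0, 0, 0, 0, 0, 0, 0, 0, 0, 0, 0, 0, 0, 0, 0, 0, 0],
  "gripper": [0, 0, 0, 0, 0, 0, 0, 0, 0, 0, 0, 0, 0, 0, 0, 0, 0, 0, 0]
}}

```text
time_s: 5.07
eef_pos: [0.5178, -0.1392, 0.227]
eef_rot: [[0.963, -0.269, 0.002], [-0.269, -0.963, -0.001], [0.002, 0.0, -1.0]]
force: [-0.0, 1.0, -0.8]
finger_gap: 0.005
```

```bash
python3 - <<'E'
from h import *
s=arm.sense(); print(s['eef_pos'],s['force'],s['time_s'])
im,d=arm.grab_frame('scene'); np.savez('pics/a2.npz',im=im,d=d); save('a2',cv2.resize(im[150:350,170:370],None,fx=3,fy=3))
E
python3 - <<'E'
from m import *
f=np.load('pics/a2.npz'); im,d=f['im'],f['d']; cm=arm.camera_model('scene')
x,y,w,h=200,180,70,75
vv,uu=np.mgrid[y:y+h,x:x+w]; D=d[y:y+h,x:x+w]
W=(np.stack([uu,vv,np.ones_like(uu)],-1)@np.linalg.inv(cm['K']).T*D[...,None])@cm['pose'][:3,:3].T+cm['pose'][:3,3]
z=W[...,2][D>0]; print(np.histogram(z,bins=np.arange(.12,.25,.005)))
E
```

```text
[ 0.51776342 -0.13915946  0.2270134 ] [-0.00477634  1.00915082 -0.76185838] 5.0667
(array([77, 37, 11,  7,  7,  1,  2, 49, 32,  1,  0,  0,  0,  0,  0,  0,  0,
        0,  0,  0,  0,  0,  0,  0,  0]), array([0.12 , 0.125, 0.13 , 0.135, 0.14 , 0.145, 0.15 , 0.155, 0.16 ,
       0.165, 0.17 , 0.175, 0.18 , 0.185, 0.19 , 0.195, 0.2  , 0.205,
       0.21 , 0.215, 0.22 , 0.225, 0.23 , 0.235, 0.24 , 0.245]))
```

View pics/a2.png

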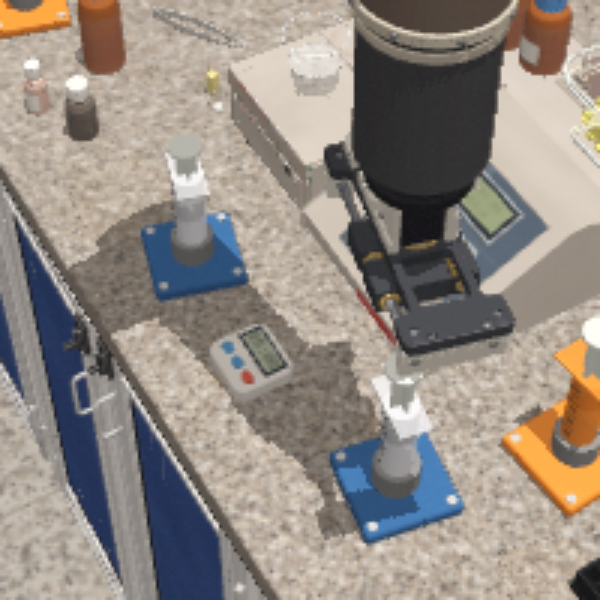

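A's disc (crop (185,148)) is now about 0.160 high, so it sprang back to about 17 mm as expected. The tool is over B. I'll descend there and check the force on the way.

Emit:
{"api": "servo_tool", "payload": {
  "delta_pos": [
    [0, 0, 0.015],
    [0, 0, 0.03],
    [0, 0, 0.042],
    [0, 0, 0.047],
    [0, 0, 0.051],
    [0, 0, 0.055],
    [0, 0, 0.058],
    [0, 0, 0.061],
    [0, 0, 0.063],
    [0, 0, 0.065]
  ],
  "roll": [0, 0, 0, 0, 0, 0, 0, 0, 0, 0],
  "gripper": [0, 0, 0, 0, 0, 0, 0, 0, 0, 0]
}}

```text
time_s: 5.95
eef_pos: [0.5184, -0.1388, 0.1624]
eef_rot: [[0.963, -0.268, 0.003], [-0.268, -0.963, -0.001], [0.003, -0.0, -1.0]]
force: [-0.1, 2.4, 3.0]
finger_gap: 0.005
```

Emit:
{"api": "servo_tool", "payload": {
  "delta_pos": [
    [0, 0, 0.001],
    [0, 0, 0.002],
    [0, 0, 0.003]
  ],
  "roll": [0, 0, 0],
  "gripper": [0, 0, 0]
}}

```text
time_s: 6.2
eef_pos: [0.5184, -0.1389, 0.1594]
eef_rot: [[0.963, -0.268, 0.003], [-0.268, -0.963, -0.0], [0.003, -0.0, -1.0]]
force: [-1.6, 2.8, 2.5]
finger_gap: 0.004
```

Emit:
{"api": "servo_tool", "payload": {
  "delta_pos": [
    [0, 0, 0.001],
    [0, 0, 0.002],
    [0, 0, 0.003]
  ],
  "roll": [0, 0, 0],
  "gripper": [0, 0, 0]
}}

```text
time_s: 6.45
eef_pos: [0.5185, -0.1389, 0.1564]
eef_rot: [[0.963, -0.268, 0.003], [-0.268, -0.963, -0.0], [0.003, -0.0, -1.0]]
force: [-1.3, 1.6, 2.8]
finger_gap: 0.005
```

The force stays at about 3 N past 21 mm, so B runs freely. Pushing it home.

Emit:
{"api": "servo_tool", "payload": {
  "delta_pos": [
    [0, 0, 0.002],
    [0, 0, 0.004],
    [0, 0, 0.006],
    [0, 0, 0.008],
    [0, 0, 0.01],
    [0, 0, 0.012],
    [0, 0, 0.014],
    [0, 0, 0.015],
    [0, 0, 0.016]
  ],
  "roll": [0, 0, 0, 0, 0, 0, 0, 0, 0],
  "gripper": [0, 0, 0, 0, 0, 0, 0, 0, 0]
}}

```text
time_s: 7.2
eef_pos: [0.5185, -0.1389, 0.1402]
eef_rot: [[0.963, -0.268, 0.003], [-0.268, -0.963, -0.001], [0.003, -0.0, -1.0]]
force: [-0.6, 1.8, 2.7]
finger_gap: 0.006
```

Emit:
{"api": "servo_tool", "payload": {
  "delta_pos": [
    [0, 0, 0.001],
    [0, 0, 0.002]
  ],
  "roll": [0, 0],
  "gripper": [0, 0]
}}

```text
time_s: 7.37
eef_pos: [0.5186, -0.1389, 0.1382]
eef_rot: [[0.963, -0.268, 0.003], [-0.268, -0.963, -0.001], [0.003, -0.0, -1.0]]
force: [-2.0, 3.1, 12.7]
finger_gap: 0.012
```

Emit:
{"api": "servo_tool", "payload": {
  "delta_pos": [
    [0, 0, 0.0005],
    [0, 0, 0.001]
  ],
  "roll": [0, 0],
  "gripper": [0, 0]
}}

```text
time_s: 7.53
eef_pos: [0.5186, -0.139, 0.1382]
eef_rot: [[0.963, -0.268, 0.004], [-0.268, -0.963, -0.001], [0.004, -0.0, -1.0]]
force: [-4.0, 3.2, 15.8]
finger_gap: 0.004
```

The hard stop is reached: z stays at 0.1382 while the force climbs to 16 N. Retracting straight up.

Emit:
{"api": "servo_tool", "payload": {
  "delta_pos": [
    [0, 0, -0.003],
    [0, 0, -0.01],
    [0, 0, -0.03],
    [0, 0, -0.06],
    [0, 0, -0.09],
    [0, 0, -0.12],
    [0, 0, -0.13],
    [0, 0, -0.13],
    [0, 0, -0.13]
  ],
  "roll": [0, 0, 0, 0, 0, 0, 0, 0, 0],
  "gripper": [0, 0, 0, 0, 0, 0, 0, 0, 0]
}}

```text
time_s: 8.28
eef_pos: [0.5182, -0.1388, 0.2684]
eef_rot: [[0.963, -0.268, 0.005], [-0.268, -0.963, -0.001], [0.005, -0.001, -1.0]]
force: [-0.5, -0.4, -1.1]
finger_gap: 0.003
```

```bash
python3 - <<'E'
from m import *
s=arm.sense(); print(s['eef_pos'],s['force'],s['time_s'])
im,d=arm.grab_frame('scene'); save('a3',cv2.resize(im[150:350,170:370],None,fx=3,fy=3)); cm=arm.camera_model('scene')
for x,y,w,h in((200,180,70,75),(285,265,40,65)):
    vv,uu=np.mgrid[y:y+h,x:x+w]; D=d[y:y+h,x:x+w]
    W=(np.stack([uu,vv,np.ones_like(uu)],-1)@np.linalg.inv(cm['K']).T*D[...,None])@cm['pose'][:3,:3].T+cm['pose'][:3,3]
    z=W[...,2][D>0]; print(np.histogram(z,bins=np.arange(.1,.2,.005))[0])
E
```

```text
[ 0.51821015 -0.13880962  0.26844137] [-0.51574751 -0.43944229 -1.13931679] 8.2833
[116   3   2   3  76  41  11   8   4   3   5  47  32   0   0   0   0   0
   0]
[  6   4   8   5 100  64  16  99   8   0   0   0   0   0   0   0   0   0
   0]
```

View pics/a3.png

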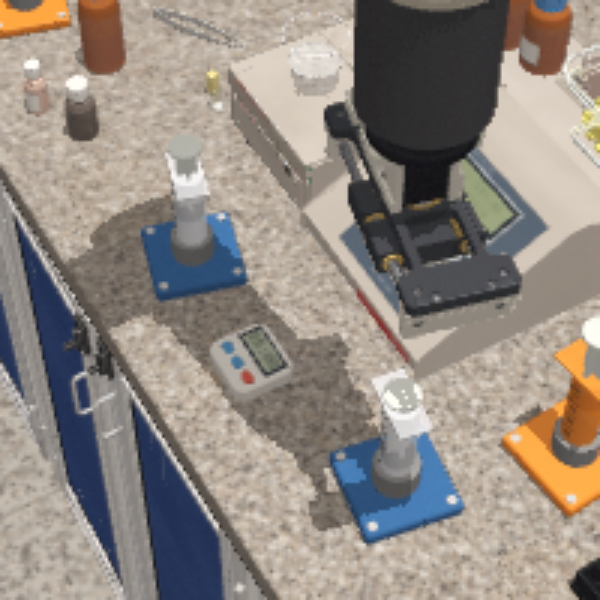

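The picture shows B's disc home (crop (402,395), about 0.137 high) and A part-way down (crop (185,148), about 0.160). The tool is clear of both, so I'm handing in.

```bash
python3 -c "
from plant import arm
print(arm.job_done())"
```

```text
the job is handed in; nothing more can be done
None
```

Both syringes are checked and the job was handed in at about 8.3 s. I named the two blue syringes A (the one on the robot's left) and B myself, since the task did not say which was which.

- **A, rejected:** its force climbed from 4 N to 12 N between about 15.5 and 21 mm, so I stopped there, well short of the 27 mm limit. It sprang back, and depth readings put its disc at about 0.160 m, or 17–18 mm down.
- **B, good:** it ran at about 3 N all the way to the hard stop. There the tip held at z = 0.138 m while the force rose to 16 N. The last picture shows its disc down near the wings, about 0.137 m high.

At hand-in the tool was about 130 mm above B's disc, touching nothing, and the orange look-alikes were not touched.

Two things did not fully agree. The two cameras differed by about 4 mm in y, so I used the average. There was also up to about 5.6 N of sideways force while pressing; the cause is unclear.

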